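# Knock a bronze bush out of its housing on a fixed pin

## Robot

A 7-joint arm with a two-finger parallel gripper is mounted at the origin on the work surface. World frame = base frame: x ahead of the robot, y to its left, z up, the work surface at z = 0. Lengths are in m, angles in rad, forces in N, time in s.
With the tool pointing down it reaches from about 0.425 to 0.95 m from the base axis. Payload 4.7 kg.
Tool frame: the origin (TCP) lies on the centre line of the jaws, within the pads' length; the fingertips stand 14 mm ahead of it and the grasp point (between the pads) lies 5 mm behind it (manip.tip_reach is the distance from the TCP to the fingertips, in m); y points along the fingers, z is the direction in which the jaws open and shut, and the axes are right-handed (so a half turn about y gives the same grasp; the last joint's range is limited). The gripper opens to 85 mm and grips with 20 to 120 N. Pads are 22 mm wide; open, the fingers measure 114 mm over their backs; the gripper's body (76 mm by 85 mm) begins 54 mm behind the grasp point. The pads swing forward as they close: fully open they stand 13 mm farther back than shut.
Start: joints at [1.297, 0.469, -0.049, 1.532, 0.024, 1.141, -0.082], TCP at [0.164, -0.655, 0.245] pointing down, gripper open.
Joint ranges: [-2.59, 2.59], [-0.33, 1.99], [-1.39, 1.29], [0.1, 2.45], [-1.04, 4.18], [0.21, 1.99], [-2.66, 2.66]. Speed limits (rad/s): [2.57, 2.57, 3.14, 3.14, 3.14, 3.14, 3.14].

## Interface

Orientations are given as a rotation vector (axis times angle).
In Python, from station import manip, cams gives the robot as it stands. The module is installed in compiled form; this text tells all that it offers.
- The arm moves only by the tool jog_arm, never from a script. Its argument "rows" is a list of rows, each a list of 3 entries, a list of its own where there are three numbers: the opening in per cent of the stroke, from 0 (shut) to 100 (fully open), then the shift along the world's x, y, z in mm, then the turn about the world's z in rad. In form: [[grip, [x, y, z], spin], ...]. A call has 1 to 12 rows; each row is the pose to reach, as a shift and turn from the pose commanded when the call began; what a row does not reach only later rows make up. A row lasts 1/10 s, in which the tool goes at most 50 mm and 8.59 degrees, less where a joint would pass 70% of its speed; a pose out of reach is approached as far as the arm can. A call with a gripper value outside its range is refused whole. The fingers move at their own pace and stop on an object; "newtons" is the grip in N (left out, the last holds). Time passes only in rows, so rows that repeat a pose let the fingers close. It gives the time, the measured TCP pose, the force and the opening at its end, in the units of the state.
- manip.state(): the state, without advancing time (a new reading comes with each control period).
- cams.snapshot(name): name is "scene" or "side" or "wrist"; returns the picture (400x640x3 uint8, blue, green, red); there is no depth.
- cams.camera_params(name): a dict with "mtx" (3x3 intrinsics, pixels), "k1" (the pictures are not rectified: a ray, as slopes to the right and down, at radius r is drawn at 1 + k1 r^2 times it, then the intrinsics apply), "xyz" and "attitude" of the camera in the world. Camera axes: x right, y down, z forward; pixel columns grow to the right and rows downward; lengths in m; the calibration is good to about 2 mm. A picture is of the moment at which its call begins: read the wrist's pose just before it. camera_params takes no time and is no camera call; for the wrist camera it gives the pose at the moment of the call.
- manip.close_job(): hands the job in, once; it reports no verdict.
The state is a dict: "time": time; "joint_pos": joint angles; "joint_vel": joint speeds; "joint_efforts": joint torques, N m; "tcp_pos": TCP position; "orientation": TCP orientation; "contact_force": force on the tool from outside, world axes, zero at the start; "ft_torque": the same for the moment, N m; "finger_gap": finger opening in m.
Only numpy, scipy, OpenCV 4.12 (cv2) and the standard library are available. Lean on these libraries where they do the work, as an engineer would, in place of code of your own. Each camera call takes 0.05 s, during which the arm holds its last target. There are 200 camera calls.

## Task

Set the aluminium housing down over the upright pin of the knock-out plate, feeling for the access hole in its underside, and press it gently and fully home so that the pin pokes the tight bush up out of its recess. Then lift the bush out, leaving the housing seated on the plate, and set it down upright in the open grey tray. Do not disturb the other things on the bench.

Things in the scene. Friction and masses are not known exactly. Their poses are not given: they have to be found in the camera images.
- housing_mid (a point): Centre (half-way up) of the loose aluminium housing, a block 70 x 52 x 40 mm (its x, y, z; z up), 0.25 to 0.5 kg. A 29 mm round recess, 25 mm deep, opens in the middle of its top and holds the bush; below it a 13 mm access hole goes on through the 15 mm floor to the underside. Both lie on the block's vertical centre line. Grip it across its 52 mm width (its y).
- bush_mid (a point): Centre (half-way up) of the bronze bush: a cylinder 28 mm in diameter and 24 mm high, z along its axis, 0.1 kg, its shallow dark bore closed at the bottom. It starts in the housing's recess with its top 1 mm below the housing's top face and is held there by sprung shoes: about 5 to 15 N pushes it up. They let go once it has risen about 14 mm.
- fixture: Knock-out plate: a fixed steel plate 120 x 120 x 12 mm, origin at the centre of its underside, z up; its top face, 12 mm up, is the seat for the housing. One upright steel pin stands on it.
- seat (a point): Centre of the plate's top face. The pin, 11 mm in diameter with a 1.5 mm chamfer at its flat tip, rises 33 mm above it and gives 1 mm per 10 N. It is on a clamped eccentric: it always stands 4 mm off this centre, in a direction that differs every time and is not given. With the housing down on the seat and the pin in its hole, the bush stands 17 mm proud of the housing's top face.
- tray: Grey open tray 170 x 120 x 28 mm (its x, y, z), walls and floor 4 mm thick, origin at the centre of its underside; it does not move. A pipe fitting stands in its +x half.
- fitting: Loose steel pipe fitting, 32 mm in diameter, 26 mm high, standing in the +x half of the tray; origin at its underside. Leave it alone.
- wrench: Loose wrench lying on the bench near the robot. Leave it alone.
- pipe_collar: Loose dark steel collar, 48 mm across, 30 mm high, on the bench near the robot; origin at its underside. Leave it alone.
- jar: Glass jar 70 mm across, 75 mm high, standing at the back of the bench; origin at its underside. Leave it alone.
- hammer: Hammer lying at the back of the bench. Leave it alone.
- elbow: Loose dark steel pipe elbow, about 50 mm long each way, 32 mm high, lying on the bench near the robot. Leave it alone.
- tin: Plain tin 60 mm across, 100 mm high, standing at the back of the bench; origin at its underside. Leave it alone.

How it is judged:
By the outcome, as a careful person would: the job done as asked, in the order asked, and still so for the second after the job is handed in, with the robot touching nothing.
It also fails if it takes over 72 s, if anything falls off the work surface, if the arm or the gripper's body presses on something with over 40 N, if the wrist force passes 120 N, or if a joint passes its speed limit or range.

## Working session

There is one attempt and no reset: what is moved stays moved. The work goes in short steps, Python scripts to look and compute and a tool call to move; the robot and the scene stay as the last step left them, time stands still between calls to the robot, and variables do not carry over. Pictures are saved under pics/ and viewed, about 8 in all and at most 12, crops included, and the job is handed in when it is done.

Besides the shell and the picture viewer there is one more tool, called as name(argument=value, ...) on one line, values as JSON. jog_arm: Moves the arm, as the interface text tells. Its arguments: {"type":"object","properties":{"rows":{"type":"array","items":{"type":"array"}},"newtons":{"type":"number"}},"required":["rows"]}

```bash
mkdir -p pics
cat > h.py <<'E'
import numpy as np, cv2
from scipy.spatial.transform import Rotation as R
from station import manip, cams
def shot(n,f):
    p=cams.camera_params(n); im=cams.snapshot(n); cv2.imwrite('pics/'+f,im); return im,p
def Rm(p):
    a=np.array(p['attitude'],float)
    return a if a.shape==(3,3) else R.from_rotvec(a).as_matrix()
def ray(p,u,v):
    K=np.array(p['mtx'],float); d=np.array([p['k1'],0,0,0],float)
    s=cv2.undistortPoints(np.array([[[u,v]]],float),K,d)[0,0]
    return Rm(p)@np.array([s[0],s[1],1.])
def onz(p,u,v,z):
    r=ray(p,u,v); c=np.array(p['xyz'],float); return c+r*(z-c[2])/r[2]
def proj(p,X):
    c=Rm(p).T@(np.array(X,float)-np.array(p['xyz']))
    K=np.array(p['mtx'],float)
    return cv2.projectPoints(c.reshape(1,1,3),np.zeros(3),np.zeros(3),K,np.array([p['k1'],0,0,0],float))[0][0,0]
E
python3 - <<'E'
from h import *
s=manip.state();print(s)
for n in('scene','side','wrist'):
    im,p=shot(n,n+'0.png');print(n,p)
print(manip.tip_reach)
a=cv2.imread('pics/scene0.png');b=cv2.imread('pics/side0.png')
E
```

```text
{'time': 0.0, 'joint_pos': array([ 1.29706823,  0.46943196, -0.04862961,  1.53371832,  0.02409244,
        1.14099901, -0.08231333]), 'joint_vel': array([-0.00231683, -0.00096898, -0.00057783, -0.00018158,  0.00025261,
       -0.00121194,  0.00125113]), 'joint_efforts': array([-2.92917202e-04, -5.10311580e+01, -4.67948802e-02, -2.37715244e+01,
        1.06092743e-02,  7.51133513e-03, -8.76560648e-06]), 'tcp_pos': array([ 0.16350727, -0.65430885,  0.24425757]), 'orientation': array([-0.25765753,  2.09343599, -2.08932788]), 'contact_force': array([0.12490194, 0.14278584, 0.02531356]), 'ft_torque': array([ 0.01424104, -0.0182353 ,  0.01282218]), 'finger_gap': 0.08502834787989413}
scene {'mtx': array([[455.37191472,   0.        , 325.8587585 ],
       [  0.        , 455.37191472, 209.42100111],
       [  0.        ,   0.        ,   1.        ]]), 'k1': -0.0027880321824977103, 'xyz': array([1.24256337, 0.25224716, 0.57362872]), 'attitude': array([-1.31947451, -1.97619023,  1.03321953])}
side {'mtx': array([[403.86239449,   0.        , 322.85747748],
       [  0.        , 403.86239449, 197.31234816],
       [  0.        ,   0.        ,   1.        ]]), 'k1': -0.06954833305193561, 'xyz': array([ 0.21961823, -0.60992933,  0.58156067]), 'attitude': array([-2.16016654,  0.55516714, -0.26943455])}
wrist {'mtx': array([[290.43168264,   0.        , 318.42632704],
       [  0.        , 290.43168264, 202.92287782],
       [  0.        ,   0.        ,   1.        ]]), 'k1': -0.03776902173973299, 'xyz': array([ 0.24205023, -0.63507321,  0.37197395]), 'attitude': array([ 2.26889822, -1.77134755, -0.28687234])}
0.014
```

View pics/scene0.png

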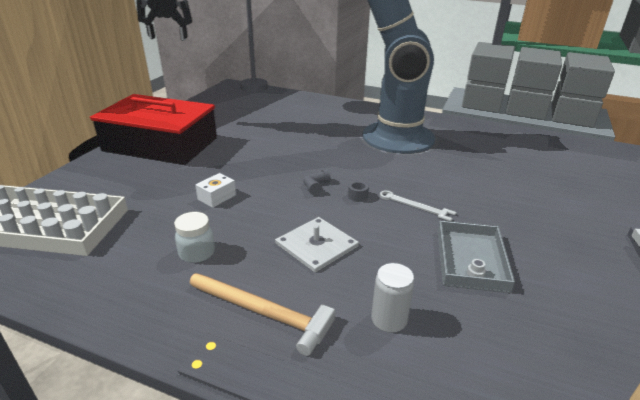

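View pics/side0.png

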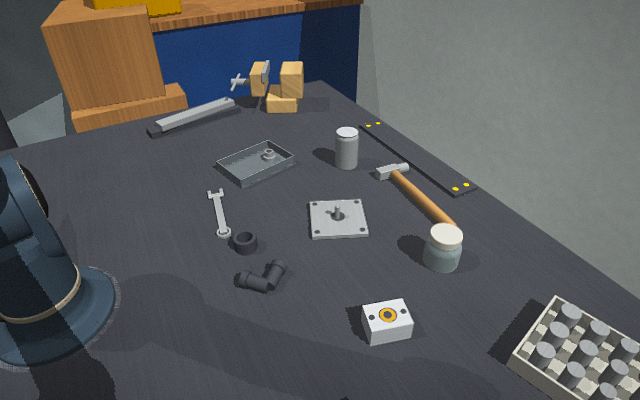

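The scene picture shows the housing near (216,188), the plate with its pin at (317,232) and the tray at (475,258). In the side picture they are at (387,316), (337,213) and (255,162).

Run:
```python
from h import *
P={n:cams.camera_params(n) for n in('scene','side')}
I={n:cv2.imread(f'pics/{n}0.png') for n in P}
def blob(n,box,f,z,name):
    x0,y0,x1,y1=box; m=np.zeros((400,640),np.uint8); m[y0:y1,x0:x1]=f(I[n])[y0:y1,x0:x1]*255
    cs,_=cv2.findContours(m,cv2.RETR_EXTERNAL,cv2.CHAIN_APPROX_NONE); c=max(cs,key=cv2.contourArea)
    M=cv2.moments(c); ctr=(M['m10']/M['m00'],M['m01']/M['m00'])
    W=np.array([onz(P[n],*q[0],z)[:2]*1000 for q in c],np.float32)
    r=cv2.minAreaRect(W)
    print(name,n,'px',np.round(ctr,1),'ctr',np.round(onz(P[n],*ctr,z)*1000,1),'rect',np.round(r[0],1),np.round(r[1],1),round(r[2],1))
br=lambda t:(lambda i:i.min(2)>t)
def org(i): h=cv2.cvtColor(i,cv2.COLOR_BGR2HSV); return (h[...,0]<30)&(h[...,1]>90)&(h[...,2]>80)
b={'scene':(190,170,245,210),'side':(355,290,420,350)}
for n in b:
    blob(n,b[n],org,.039,'bush'); 
    for t in (190,215): blob(n,b[n],br(t),.04,'housing top %d'%t)
for n,bb in {'scene':(265,210,370,275),'side':(300,190,375,245)}.items(): blob(n,bb,br(115),.012,'plate')
for n,q in {'scene':(317,227),'side':(337,206.5)}.items(): print('pin tip',n,onz(P[n],*q,.045))
c=[cv2.resize(I['side'][285:355,350:425],None,fx=5,fy=5),cv2.resize(I['side'][185:245,300:375],None,fx=5,fy=5),
cv2.resize(I['scene'][210:275,270:365],None,fx=4,fy=4),cv2.resize(I['side'][135:190,210:300],None,fx=4,fy=4)]
o=np.zeros((600,800,3),np.uint8)
for k,a in enumerate(c):
    y,x=(k//2)*350,(k%2)*400; h=min(a.shape[0],600-y);o[y:y+h,x:x+min(400,a.shape[1])]=a[:h,:400]
cv2.imwrite('pics/crop1.png',o)
```

```text
bush scene px [214.6 182.3] ctr [ 499.  -306.6   39. ] rect [ 497.9 -307.2] [18.  24.1] 24.0
housing top 190 scene px [214.1 182.5] ctr [ 501.6 -306.1   40. ] rect [ 500.7 -306.3] [51.9 70. ] 72.9
housing top 215 scene px [214.1 182.2] ctr [ 500.8 -306.6   40. ] rect [ 499.8 -306.7] [50.2 68.3] 72.6
bush side px [387.1 314.5] ctr [ 502.  -304.4   39. ] rect [ 502.  -304.1] [25.5 26.6] 60.6
housing top 190 side px [387.2 314.5] ctr [ 501.5 -304.9   40. ] rect [ 502.3 -304.1] [52.  69.6] 73.4
housing top 215 side px [386.  314.5] ctr [ 500.  -303.9   40. ] rect [ 502.1 -303.9] [51.3 68.7] 73.3
plate scene px [315.5 242.3] ctr [579.5 -22.   12. ] rect [575.3 -22.6] [128.2 131.5] 66.0
plate side px [337.7 218.7] ctr [570.4 -29.8  12. ] rect [572.2 -26.6] [129.9 120.2] 65.6
pin tip scene [ 0.57252339 -0.02208906  0.045     ]
pin tip side [ 0.56925594 -0.02773445  0.045     ]
```

View pics/crop1.png

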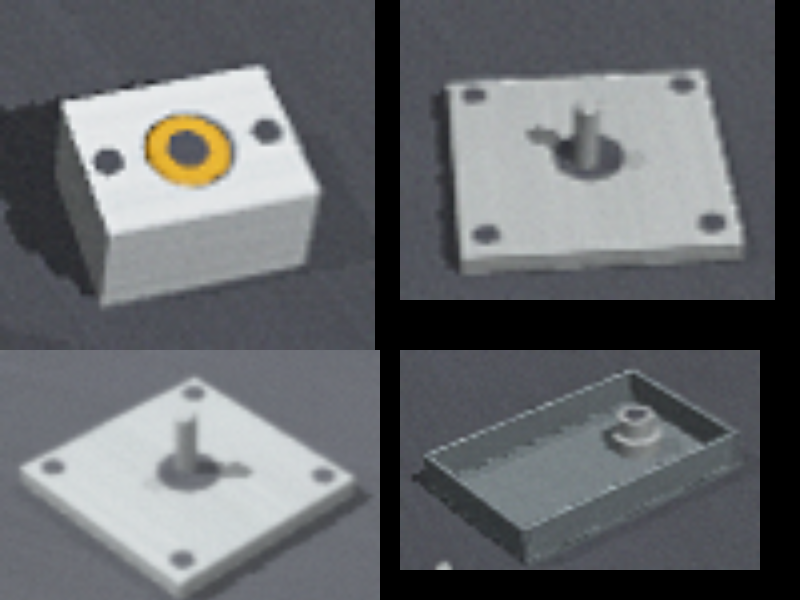

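Crop: the housing's top face is clean with the bush ring in its middle. The plate shows four corner holes, the pin tip is at about (588,107) and (187,420) in the crop, and the tray's rim corners are visible.

Run:
```python
from h import *
P={n:cams.camera_params(n) for n in('scene','side')}
S=lambda x,y:(300+(x-400)/5,185+y/5); C=lambda x,y:(270+x/4,210+(y-350)/4); T=lambda x,y:(210+(x-400)/4,135+(y-350)/4)
hs=[onz(P['side'],*S(*q),.012)*1e3 for q in[(474,96),(683,85),(712,222),(486,234)]]
hc=[onz(P['scene'],*C(*q),.012)*1e3 for q in[(53,467),(193,393),(324,475),(182,559)]]
print('plate side',np.mean(hs,0),'scene',np.mean(hc,0)); print(np.round(hs),np.round(hc))
print('pin',onz(P['side'],*S(588,107),.045)*1e3,onz(P['scene'],*C(187,420),.045)*1e3)
t=np.array([onz(P['side'],*T(*q),.028)*1e3 for q in[(427,455),(632,371),(738,432),(527,531)]])
print('tray',t.round(),t.mean(0),np.linalg.norm(np.diff(t,axis=0),axis=1))
print('fitting',onz(P['side'],*T(636,413),.030)*1e3)
print(R.from_rotvec(manip.state()['orientation']).as_matrix().round(3))
w=cams.camera_params('wrist');s=manip.state();print(Rm(w).round(2),(np.array(w['xyz'])-s['tcp_pos']).round(3))
```

```text
plate side [574.67471348 -22.7248221   12.        ] scene [572.18980051 -21.71638347  12.        ]
[[551.  40.  12.]
 [639.   1.  12.]
 [598. -86.  12.]
 [511. -46.  12.]] [[596. -85.  12.]
 [509. -46.  12.]
 [548.  42.  12.]
 [636.   2.  12.]]
pin [570.55330016 -28.06059005  45.        ] [574.25435021 -21.89496577  45.        ]
tray [[402. 307.  28.]
 [562. 345.  28.]
 [592. 233.  28.]
 [430. 191.  28.]] [496.71126573 268.87791869  28.        ] [164.1734523  115.39707774 166.71504508]
fitting [541.14722979 285.88565343  30.        ]
[[-0.97  -0.     0.242]
 [-0.242  0.001 -0.97 ]
 [ 0.    -1.    -0.001]]
[[ 0.24 -0.92 -0.3 ]
 [-0.97 -0.23 -0.07]
 [-0.    0.31 -0.95]] [0.079 0.019 0.128]
```

jog_arm(rows=[[100,[260,375,0],-0.534],[100,[260,375,0],-0.534],[100,[260,375,0],-0.534],[100,[260,375,0],-0.534],[100,[260,375,0],-0.534],[100,[260,375,0],-0.534],[100,[260,375,0],-0.534],[100,[260,375,0],-0.534],[100,[260,375,0],-0.534],[100,[260,375,0],-0.534],[100,[260,375,0],-0.534],[100,[260,375,0],-0.534]])

```text
time: 1.35
tcp_pos: [0.4227, -0.2812, 0.2451]
orientation: [-0.302, -2.064, 2.066]
contact_force: [0.1, 0.0, 0.3]
finger_gap: 0.0856
```

Run:
```python
from h import *
s=manip.state();print(s['time'],s['tcp_pos'],s['joint_vel'].round(3))
print(R.from_rotvec(s['orientation']).as_matrix().round(3))
im,p=shot('wrist','w1.png')
h=cv2.cvtColor(im,cv2.COLOR_BGR2HSV)
def rep(m,z,nm):
    cs,_=cv2.findContours(m.astype(np.uint8)*255,cv2.RETR_EXTERNAL,cv2.CHAIN_APPROX_NONE)
    for c in sorted(cs,key=cv2.contourArea)[-2:]:
        W=np.array([onz(p,*q[0],z)[:2]*1000 for q in c],np.float32);r=cv2.minAreaRect(W);e=cv2.minEnclosingCircle(W)
        print(nm,cv2.boundingRect(c),np.round(r[0],1),np.round(r[1],1),round(r[2],1),e)
rep((h[...,0]<30)&(h[...,1]>90)&(h[...,2]>80),.039,'bush')
rep(im.min(2)>190,.04,'top')
```

```text
1.35 [ 0.42269455 -0.28117445  0.24513932] [ 0.018  0.001  0.014 -0.002 -0.003  0.001 -0.004]
[[-0.958 -0.001 -0.287]
 [ 0.287 -0.001 -0.958]
 [ 0.001 -1.     0.001]]
bush (307, 93, 24, 26) [ 502.  -304.8] [25.2 26.1] 73.3 ((501.8260192871094, -305.15533447265625), 13.391014099121094)
bush (498, 100, 142, 204) [ 286.3 -584.5] [229.9 171.2] 5.5 ((288.7925109863281, -585.5396118164062), 139.96636962890625)
top (294, 71, 50, 69) [ 501.5 -304.9] [53.2 70.9] 73.3 ((501.6078796386719, -304.93603515625), 43.24663162231445)
top (30, 62, 103, 110) [568.  -45.6] [110.3 109.5] 65.5 ((568.0350341796875, -45.71599578857422), 76.18365478515625)
```

jog_arm(rows=[[100,[70,280,0],0],[100,[70,280,0],0],[100,[70,280,0],0],[100,[70,280,0],0],[100,[70,280,0],0],[100,[70,280,0],0],[100,[70,280,0],0],[100,[70,280,0],0],[100,[70,280,0],0],[100,[70,280,0],0],[100,[70,280,0],0]])

```text
time: 2.5
tcp_pos: [0.4935, -0.0015, 0.2453]
orientation: [-0.304, -2.064, 2.065]
contact_force: [0.8, 0.1, -0.4]
finger_gap: 0.0854
```

Run:
```python
from h import *
s=manip.state();print(s['time'],s['tcp_pos'],s['joint_vel'].round(3))
im,p=shot('wrist','w2.png');print(proj(p,[.5735,-.022,.012]),proj(p,[.5735,-.022,.045]))
```

```text
2.5 [ 0.49351123 -0.00145318  0.24530489] [-0.005  0.002 -0.009 -0.001 -0.    -0.001 -0.001]
[315.85144199 106.11944354] [315.58666242 105.97114262]
```

View pics/w2.png

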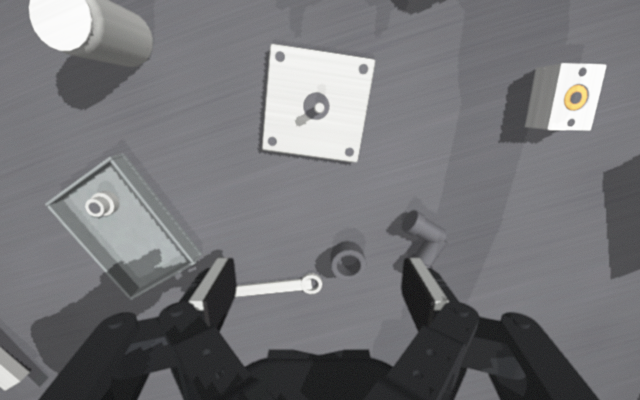

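The wrist picture shows the plate at (318,103) with its dark disc near (315,106), and the bright pin tip near (320,108). The tray is at the left and the housing is at (577,97).

Run:
```python
from h import *
im=cv2.imread('pics/w2.png');p=cams.camera_params('wrist')
g=im.min(2)
def cont(m,z,nm,k=1):
    cs,_=cv2.findContours(m.astype(np.uint8)*255,cv2.RETR_EXTERNAL,cv2.CHAIN_APPROX_NONE)
    for c in sorted(cs,key=cv2.contourArea)[-k:]:
        W=np.array([onz(p,*q[0],z)[:2]*1000 for q in c],np.float32);r=cv2.minAreaRect(W)
        print(nm,cv2.boundingRect(c),np.round(r[0],1),np.round(r[1],1),round(r[2],1))
m=np.zeros_like(g,bool);m[30:175,250:390]=g[30:175,250:390]>175; cont(m,.012,'plate')
m[:]=0; m[60:150,280:355]=g[60:150,280:355]<130; cont(m,.012,'disc')
print(g[94:122,300:334])
m[:]=0;m[30:170,255:380]=g[30:170,255:380]<150
```

```text
plate (263, 44, 112, 118) [574.1 -21.9] [119.4 118.7] 65.4
disc (304, 93, 24, 26) [574.4 -21.5] [27.4 27.3] 81.1
[[236 235 235 235 235 236 235 228 204 177 156 136 131 126 127 128 124 121
  118 121 123 134 153 178 207 230 237 239 238 237 237 237 235 236]
 [238 237 236 237 237 235 227 200 159 135 129 126 127 128 130 129 126 120
  121 117 118 121 122 138 169 214 236 239 240 239 239 238 239 238]
 [237 237 237 238 238 231 203 161 134 126 127 130 128 131 130 129 125 119
  118 118 120 118 118 118 136 177 220 234 238 239 237 237 239 239]
 [236 237 238 238 236 217 170 133 127 128 129 130 128 129 130 126 123 121
  120 120 119 119 118 121 122 144 188 227 235 237 237 235 237 236]
 [235 236 236 237 226 184 140 129 129 130 131 131 131 130 127 122 121 122
  120 121 119 119 118 117 120 128 156 203 228 235 236 236 235 235]
 [234 236 236 232 202 157 132 128 130 130 130 132 130 131 129 125 121 119
  121 122 120 122 120 120 121 127 138 170 216 234 238 237 236 235]
 [235 236 235 225 174 133 128 129 128 130 133 129 130 130 127 124 118 118
  118 117 119 120 122 123 124 123 132 153 201 232 238 237 237 237]

[... 2261 characters left out ...]
 164 167 164 167 165 161 148 132 113  97  89  90 100 119 128 130 129
  129 129 130 139 151 178 208 229 237 236 238 237 236 236 237 237]
 [166 166 167 170 168 168 166 164 158 145 134 127 128 130 137 138 137 136
  137 142 154 175 197 220 232 238 237 237 236 236 237 236 236 236]
 [166 167 167 167 169 166 168 170 175 181 195 196 193 190 183 177 172 173
  176 186 204 224 232 236 237 237 239 236 236 237 236 236 237 236]
 [164 165 163 164 165 166 174 186 203 222 233 237 235 232 228 224 222 222
  225 231 236 239 241 241 241 241 240 239 238 238 238 238 237 237]
 [162 162 163 162 163 172 194 216 230 236 239 240 240 239 237 237 238 238
  238 240 242 242 242 241 241 241 241 241 241 240 240 239 239 239]]
```

Run:
```python
from h import *
im=cv2.imread('pics/w2.png');p=cams.camera_params('wrist')
m=np.zeros((400,640),np.uint8);m[101:115,313:327]=(im.min(2)[101:115,313:327]>170)*255
M=cv2.moments(m,True);c=(M['m10']/M['m00'],M['m01']/M['m00']);print(c,M['m00'],onz(p,*c,.045)*1e3)
c2=onz(p,315.6,105.9,.012)*1e3;print(c2)
# tray in this view: floor masks
t=[(47,205),(113,156),(195,262),(133,298)]
w=np.array([onz(p,*q,.028)*1e3 for q in t]);print(w.round(),w.mean(0),'fitting',onz(p,99,205,.026)*1e3)
```

```text
(319.35064935064935, 107.3896103896104) 77.0 [571.00234663 -25.01884222  45.        ]
[573.89146392 -21.34479463  12.        ]
[[561. 347.  28.]
 [591. 230.  28.]
 [430. 193.  28.]
 [401. 305.  28.]] [495.65176548 268.73270888  28.        ] fitting [540.22850291 280.85954262  26.        ]
```

jog_arm(rows=[[100,[8,-303,-60],0],[100,[8,-303,-60],0],[100,[8,-303,-60],0],[100,[8,-303,-60],0],[100,[8,-303,-60],0],[100,[8,-303,-60],0],[100,[8,-303,-100],0],[100,[8,-303,-140],0],[100,[8,-303,-140],0],[100,[8,-303,-140],0],[100,[8,-303,-140],0]])

```text
time: 3.65
tcp_pos: [0.5033, -0.3031, 0.1077]
orientation: [-0.304, -2.067, 2.07]
contact_force: [0.9, 0.6, 0.2]
finger_gap: 0.0852
```

jog_arm(rows=[[100,[-1.5,-2,-40],0],[100,[-1.5,-2,-60],0],[100,[-1.5,-2,-75],0],[100,[-1.5,-2,-81],0],[100,[-1.5,-2,-81],0],[100,[-1.5,-2,-81],0]])

```text
time: 4.25
tcp_pos: [0.5012, -0.3052, 0.0256]
orientation: [-0.303, -2.066, 2.068]
contact_force: [0.6, -0.7, 1.3]
finger_gap: 0.085
```

jog_arm(rows=[[40,[0,0,0],0],[40,[0,0,0],0],[40,[0,0,0],0],[40,[0,0,0],0],[40,[0,0,0],0],[40,[0,0,0],0],[40,[0,0,0],0],[40,[0,0,0],0]], newtons=60)

```text
time: 5.05
tcp_pos: [0.5008, -0.305, 0.0253]
orientation: [-0.302, -2.066, 2.067]
contact_force: [-1.6, -0.1, 6.2]
finger_gap: 0.0511
```

jog_arm(rows=[[40,[0,0,20],0],[40,[0,0,50],0],[40,[10,30,80],0],[40,[70,280,80],0],[40,[70,280,80],0],[40,[70,280,80],0],[40,[70,280,80],0],[40,[70,280,80],0],[40,[70,280,80],0],[40,[70,280,80],0],[40,[70,280,80],0],[40,[70,280,80],0]])

```text
time: 6.25
tcp_pos: [0.5693, -0.0275, 0.1037]
orientation: [-0.303, -2.062, 2.065]
contact_force: [0.7, -0.2, -5.3]
finger_gap: 0.0509
```

Run:
```python
from h import *
s=manip.state();print(s['time'],s['tcp_pos'],s['contact_force'])
im,p=shot('wrist','w3.png');a,_=shot('side','s3.png')
cv2.imwrite('pics/v3.png',np.hstack([im[100:400,120:520],cv2.resize(a[140:260,260:420],(400,300))]))
h=cv2.cvtColor(im,cv2.COLOR_BGR2HSV)
m=((h[...,0]<30)&(h[...,1]>90)&(h[...,2]>80)).astype(np.uint8)
cs,_=cv2.findContours(m,cv2.RETR_EXTERNAL,cv2.CHAIN_APPROX_NONE)
z=s['tcp_pos'][2]-.0253+.039
for c in sorted(cs,key=cv2.contourArea)[-2:]:
    W=np.array([onz(p,*q[0],z)[:2]*1000 for q in c],np.float32);print(cv2.boundingRect(c),cv2.minEnclosingCircle(W),cv2.minAreaRect(W))
```

```text
6.25 [ 0.56926137 -0.02746485  0.10368201] [ 0.65625866 -0.15507777 -5.3374922 ]
(289, 263, 60, 49) ((571.7894287109375, -27.929445266723633), 13.615262985229492) ((571.5818481445312, -27.864147186279297), (26.985733032226562, 25.828340530395508), 73.17403411865234)
```

View pics/v3.png

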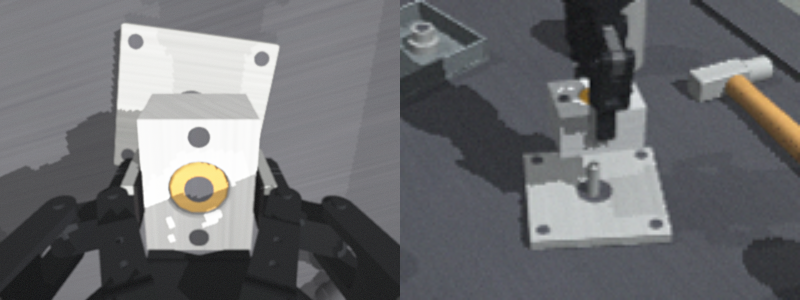

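jog_arm(rows=[[40,[-1,0.5,-15],0],[40,[-1,0.5,-24],0],[40,[-1,0.5,-24],0],[40,[-1,0.5,-24],0],[40,[-1,0.5,-24],0]])

```text
time: 6.85
tcp_pos: [0.5696, -0.0245, 0.0808]
orientation: [-0.302, -2.067, 2.066]
contact_force: [0.3, 0.1, -5.4]
finger_gap: 0.0509
```

jog_arm(rows=[[40,[0,0,-3],0],[40,[0,0,-5],0],[40,[0,0,-7],0],[40,[0,0,-9],0],[40,[0,0,-10],0],[40,[0,0,-11],0],[40,[0,0,-11],0]])

```text
time: 7.55
tcp_pos: [0.569, -0.0244, 0.0692]
orientation: [-0.301, -2.066, 2.066]
contact_force: [-0.2, -1.1, -5.3]
finger_gap: 0.0508
```

jog_arm(rows=[[40,[0,0,-1],0],[40,[0,0,-1.5],0],[40,[0,0,-2],0],[40,[0,0,-2],0]])

```text
time: 7.95
tcp_pos: [0.5691, -0.0244, 0.0673]
orientation: [-0.301, -2.066, 2.066]
contact_force: [0.6, 0.4, -5.5]
finger_gap: 0.0508
```

jog_arm(rows=[[40,[0,0,-1],0],[40,[0,0,-1.5],0],[40,[0,0,-2],0],[40,[0,0,-2],0]])

```text
time: 8.35
tcp_pos: [0.5691, -0.0244, 0.0652]
orientation: [-0.301, -2.066, 2.066]
contact_force: [-0.4, 0.1, -5.2]
finger_gap: 0.0509
```

jog_arm(rows=[[40,[0,0,-2],0],[40,[0,0,-4],0],[40,[0,0,-6],0],[40,[0,0,-8],0],[40,[0,0,-8],0]])

```text
time: 8.85
tcp_pos: [0.569, -0.0244, 0.0569]
orientation: [-0.3, -2.066, 2.066]
contact_force: [-0.3, -0.3, -6.3]
finger_gap: 0.051
```

jog_arm(rows=[[40,[0,0,-1],0],[40,[0,0,-2],0],[40,[0,0,-3],0],[40,[0,0,-4],0],[40,[0,0,-4],0]])

```text
time: 9.35
tcp_pos: [0.5694, -0.0243, 0.0539]
orientation: [-0.302, -2.066, 2.066]
contact_force: [-2.8, -0.6, 0.8]
finger_gap: 0.0506
```

jog_arm(rows=[[40,[-0.3,0,-1],0],[40,[-0.3,0,-2],0],[40,[-0.3,0,-3],0],[40,[-0.3,0,-4],0],[40,[-0.3,0,-5],0],[40,[-0.3,0,-6],0],[40,[-0.3,0,-6],0]])

```text
time: 10.05
tcp_pos: [0.569, -0.0243, 0.0472]
orientation: [-0.301, -2.066, 2.066]
contact_force: [-0.1, 0.3, 1.3]
finger_gap: 0.051
```

jog_arm(rows=[[40,[0,0,-1],0],[40,[0,0,-2],0],[40,[0,0,-3],0],[40,[0,0,-4],0],[40,[0,0,-5],0],[40,[0,0,-5],0]])

```text
time: 10.65
tcp_pos: [0.5687, -0.0245, 0.0417]
orientation: [-0.301, -2.066, 2.066]
contact_force: [1.9, 0.3, -4.0]
finger_gap: 0.0506
```

jog_arm(rows=[[40,[0,0,-1],0],[40,[0,0,-2],0],[40,[0,0,-3],0],[40,[0,0,-3.5],0],[40,[0,0,-3.5],0]])

```text
time: 11.15
tcp_pos: [0.5687, -0.0246, 0.0386]
orientation: [-0.301, -2.066, 2.066]
contact_force: [1.4, -0.4, -4.4]
finger_gap: 0.0511
```

jog_arm(rows=[[40,[0,0,-0.5],0],[40,[0,0,-1],0],[40,[0,0,-1.5],0],[40,[0,0,-1.5],0]])

```text
time: 11.55
tcp_pos: [0.5688, -0.0244, 0.0374]
orientation: [-0.301, -2.066, 2.066]
contact_force: [1.2, -0.5, -3.0]
finger_gap: 0.0512
```

jog_arm(rows=[[40,[0,0,-0.5],0],[40,[0,0,-1],0],[40,[0,0,-1],0]])

```text
time: 11.85
tcp_pos: [0.5688, -0.0244, 0.0373]
orientation: [-0.301, -2.066, 2.067]
contact_force: [-2.1, 0.1, 5.5]
finger_gap: 0.0513
```

jog_arm(rows=[[40,[0,0,-0.5],0],[40,[0,0,-0.5],0]])

```text
time: 12.05
tcp_pos: [0.5688, -0.0244, 0.0373]
orientation: [-0.301, -2.066, 2.067]
contact_force: [-2.7, -1.0, 9.5]
finger_gap: 0.051
```

The housing is seated at the predicted z of 37.3 mm, with about 14 N more on the tool than the hanging load. I'll release it, rise and look.

jog_arm(rows=[[100,[0,0,1],0],[100,[0,0,1],0],[100,[0,0,1],0],[100,[0,0,1],0],[100,[0,0,1],0],[100,[0,0,1],0],[100,[0,0,20],0],[100,[0,0,50],0],[100,[0,0,68],0],[100,[0,0,68],0],[100,[0,0,68],0]])

```text
time: 13.15
tcp_pos: [0.5687, -0.0245, 0.1037]
orientation: [-0.301, -2.066, 2.066]
contact_force: [-0.2, 0.0, -0.4]
finger_gap: 0.0853
```

Run:
```python
from h import *
s=manip.state();print(s['time'],s['tcp_pos'],s['contact_force'])
im,p=shot('wrist','w4.png');a,ps=shot('side','s4.png')
cv2.imwrite('pics/v4.png',np.hstack([im[100:400,120:520],cv2.resize(a[140:260,260:420],(400,300))]))
h=cv2.cvtColor(im,cv2.COLOR_BGR2HSV)
cs,_=cv2.findContours(((h[...,0]<30)&(h[...,1]>90)&(h[...,2]>80)).astype(np.uint8),cv2.RETR_EXTERNAL,cv2.CHAIN_APPROX_NONE)
c=max(cs,key=cv2.contourArea);print(cv2.boundingRect(c))
W=np.array([onz(p,*q[0],.069)[:2]*1000 for q in c],np.float32);print(cv2.minEnclosingCircle(W),cv2.minAreaRect(W))
```

```text
13.15 [ 0.56865533 -0.02445702  0.103707  ] [-0.18218118  0.0222609  -0.40993148]
(297, 212, 43, 50)
((573.7053833007812, -25.67511749267578), 16.641525268554688) ((573.8536376953125, -25.374704360961914), (25.908369064331055, 32.9075927734375), 73.42918395996094)
```

View pics/v4.png

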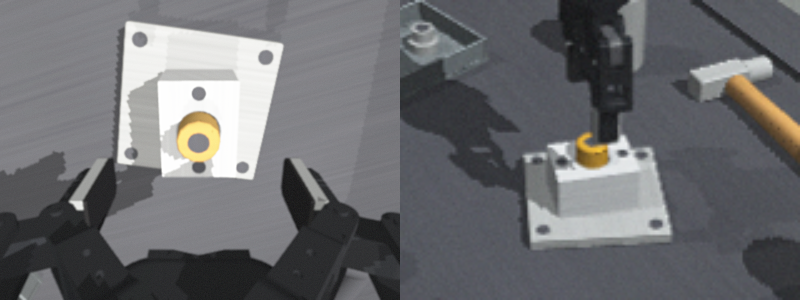

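The bush stands proud of the seated housing: its bore is at about (198,143) in the left crop, and the side view agrees. Next I'll grip the bush.

jog_arm(rows=[[60,[1.5,0,-15],0],[60,[1.5,0,-28],0],[60,[1.5,0,-34],0],[60,[1.5,0,-34],0],[60,[1.5,0,-34],0]], newtons=30)

```text
time: 13.75
tcp_pos: [0.5702, -0.0243, 0.0693]
orientation: [-0.3, -2.066, 2.066]
contact_force: [0.2, 0.9, -0.2]
finger_gap: 0.0511
```

jog_arm(rows=[[20,[0,0,0],0],[20,[0,0,0],0],[20,[0,0,0],0],[20,[0,0,0],0],[20,[0,0,0],0],[20,[0,0,0],0],[20,[0,0,0],0]])

```text
time: 14.45
tcp_pos: [0.5707, -0.0244, 0.0702]
orientation: [-0.302, -2.067, 2.066]
contact_force: [-0.4, -0.5, 2.6]
finger_gap: 0.0254
```

Run:
```python
from h import *
s=manip.state();print(s['time'],s['tcp_pos'],s['contact_force'],s['finger_gap'])
im,p=shot('wrist','w5.png');a,ps=shot('side','s5.png');b,_=shot('scene','c5.png')
cv2.imwrite('pics/v5.png',np.hstack([im[160:400,200:440],cv2.resize(a[165:245,295:375],(240,240)),cv2.resize(b[190:270,277:357],(240,240))]))
print(manip.state()['finger_gap'])
```

```text
14.45 [ 0.57069987 -0.02438593  0.07017831] [-0.41213581 -0.45806307  2.58302749] 0.025385236328044365
0.02594163272496709
```

View pics/v5.png

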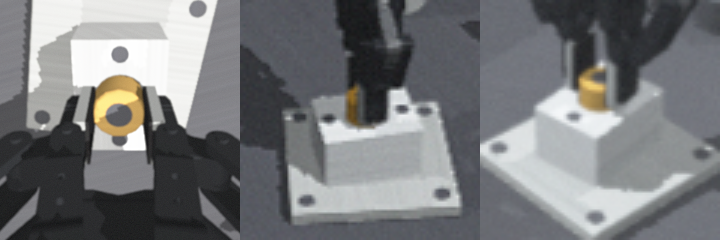

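The bush sits upright between the pads, at about (118,108) in the left crop. I'll lift slowly.

jog_arm(rows=[[20,[0,0,2],0],[20,[0,0,5],0],[20,[0,0,10],0],[20,[0,0,16],0],[20,[0,0,24],0],[20,[0,0,32],0],[20,[0,0,40],0],[20,[0,0,40],0],[20,[0,0,40],0]])

```text
time: 15.5
tcp_pos: [0.5704, -0.0244, 0.1102]
orientation: [-0.301, -2.066, 2.066]
contact_force: [-0.3, 0.3, -2.1]
finger_gap: 0.0255
```

Run:
```python
from h import *
s=manip.state();print(s['time'],s['tcp_pos'],s['contact_force'],s['finger_gap'])
a,ps=shot('side','s6.png');im,p=shot('wrist','w6.png')
cv2.imwrite('pics/v6.png',np.hstack([im[100:400,160:480],cv2.resize(a[140:260,280:400],(300,300))]))
```

```text
15.5 [ 0.57039382 -0.02441264  0.11015064] [-0.29096448  0.27119198 -2.10948435] 0.025487456040101976
```

View pics/v6.png

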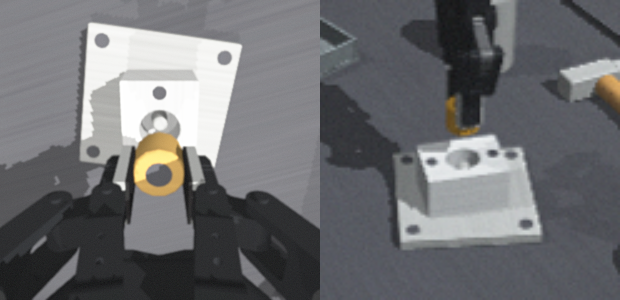

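The bush is held clear of the housing and the housing is still on the plate, with the pin visible in the recess at (158,125). Next I'll go over the empty half of the tray.

jog_arm(rows=[[20,[0,0,30],0],[20,[-20,50,40],0.1],[20,[-40,95,40],0.2],[20,[-58,140,40],0.3],[20,[-76,185,40],0.4],[20,[-94,230,40],0.5],[20,[-108,265,40],0.5],[20,[-116,283,40],0.5],[20,[-116,283,40],0.5],[20,[-116,283,40],0.5],[20,[-116,283,40],0.5]])

```text
time: 16.7
tcp_pos: [0.4551, 0.2568, 0.1495]
orientation: [-0.221, 2.11, -2.113]
contact_force: [0.3, -0.7, -0.1]
finger_gap: 0.0256
```

Run:
```python
from h import *
s=manip.state();print(s['time'],s['tcp_pos'],s['contact_force'],s['finger_gap'])
a,ps=shot('side','s7.png');im,p=shot('wrist','w7.png');b,pc=shot('scene','c7.png')
T=s['tcp_pos']
for n,q,i in(('side',ps,a),('scene',pc,b),('wrist',p,im)):
    h=cv2.cvtColor(i,cv2.COLOR_BGR2HSV);m=((h[...,0]<30)&(h[...,1]>110)&(h[...,2]>60)).astype(np.uint8)
    u,v=proj(q,T-[0,0,.013]).astype(int);k=np.zeros_like(m);k[max(0,v-70):v+70,max(0,u-70):u+70]=1
    cs,_=cv2.findContours(m*k,cv2.RETR_EXTERNAL,cv2.CHAIN_APPROX_NONE);c=max(cs,key=cv2.contourArea) if cs else None
    print(n,(u,v),None if c is None else (cv2.boundingRect(c),cv2.minAreaRect(c)))
    for dz in(-.025,-.001): print(proj(q,T+[0,0,dz]).round(1))
u,v=proj(ps,T).astype(int);u2,v2=proj(pc,T).astype(int)
f=lambda i,u,v:cv2.resize(i[v-40:v+60,u-50:u+50],(260,260))
cv2.imwrite('pics/v7.png',np.hstack([im[140:400,190:450],f(a,u,v),f(b,u2,v2)]))
```

```text
16.7 [0.45505883 0.25679772 0.1494536 ] [ 0.27475276 -0.71369509 -0.12449582] 0.02564931349646531
side (np.int64(236), np.int64(126)) ((266, 62, 37, 51), ((284.0, 87.0), (50.0, 36.0), 90.0))
[237.5 131.2]
[236.2 122.2]
scene (np.int64(479), np.int64(188)) ((472, 180, 17, 17), ((480.1500549316406, 188.54998779296875), (13.914020538330078, 16.76007080078125), 18.43494987487793))
[477.8 194.3]
[480.5 183.3]
wrist (np.int64(318), np.int64(262)) ((293, 233, 52, 62), ((318.5, 263.5), (61.0, 51.0), 90.0))
[318.4 252.5]
[318.4 274.9]
```

View pics/v7.png

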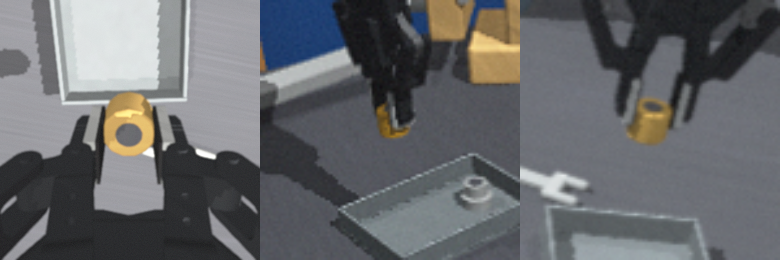

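The bush hangs upright over the empty half, and its predicted image points match. I'll lower it.

jog_arm(rows=[[20,[0,1,-40],0],[20,[0,1,-75],0],[20,[0,1,-100],0],[20,[0,1,-112],0],[20,[0,1,-116],0],[20,[0,1,-118],0],[20,[0,1,-118],0]])

```text
time: 17.55
tcp_pos: [0.4551, 0.26, 0.0328]
orientation: [-0.221, 2.11, -2.109]
contact_force: [0.1, 0.2, -0.6]
finger_gap: 0.0253
```

jog_arm(rows=[[20,[0,0,-0.5],0],[20,[0,0,-1],0],[20,[0,0,-1.5],0],[20,[0,0,-1.5],0]])

```text
time: 17.95
tcp_pos: [0.4544, 0.2597, 0.0306]
orientation: [-0.223, 2.11, -2.11]
contact_force: [0.1, 0.4, -1.1]
finger_gap: 0.0255
```

jog_arm(rows=[[20,[0,0,-0.5],0],[20,[0,0,-1],0],[20,[0,0,-1],0]])

```text
time: 18.25
tcp_pos: [0.4545, 0.2597, 0.0298]
orientation: [-0.223, 2.11, -2.11]
contact_force: [-0.7, -2.2, 4.7]
finger_gap: 0.0259
```

jog_arm(rows=[[20,[0,0,-0.5],0],[20,[0,0,-1],0],[20,[0,0,-1],0]])

```text
time: 18.55
tcp_pos: [0.4545, 0.2597, 0.0296]
orientation: [-0.222, 2.109, -2.111]
contact_force: [-1.8, -2.7, 14.3]
finger_gap: 0.0253
```

jog_arm(rows=[[20,[0,0,1.3],0],[20,[0,0,1.3],0],[52,[0,0,1.3],0],[52,[0,0,1.3],0],[52,[0,0,1.3],0],[52,[0,0,1.3],0],[52,[0,0,8],0],[52,[0,0,20],0],[52,[0,0,50],0],[52,[0,0,100],0],[52,[0,0,130],0],[52,[0,0,130],0]])

```text
time: 19.75
tcp_pos: [0.4569, 0.2617, 0.164]
orientation: [-0.212, 2.11, -2.101]
contact_force: [0.5, 0.4, 0.7]
finger_gap: 0.0443
```

jog_arm(rows=[[52,[-30,0,30],0],[52,[-30,0,30],0],[52,[-30,0,30],0]])

```text
time: 20.05
tcp_pos: [0.4242, 0.2596, 0.1889]
orientation: [-0.222, 2.109, -2.109]
contact_force: [0.9, -0.1, -0.4]
finger_gap: 0.0445
```

Run:
```python
from h import *
s=manip.state();print(s['time'],s['tcp_pos'],s['contact_force'],s['finger_gap'])
a,ps=shot('side','s8.png');im,p=shot('wrist','w8.png');b,pc=shot('scene','c8.png')
for n,q,i in(('side',ps,a),('scene',pc,b),('wrist',p,im)):
    print(n,[proj(q,[.4545,.2597,z]).round(1) for z in(.004,.028)])
cv2.imwrite('pics/v8.png',np.vstack([np.hstack([a[60:360,120:520],b[100:400,150:550]]),np.hstack([im[20:320,120:520],cv2.resize(a[130:205,205:305],(400,300))])]))
```

```text
20.05 [0.42417608 0.25964033 0.18887769] [ 0.92907588 -0.05315322 -0.35760689] 0.04450802269261023
side [array([242.9, 172.2]), array([241.7, 164.4])]
scene [array([466.9, 244.7]), array([469.3, 235.3])]
wrist [array([323.9, 157.7]), array([324.3, 161.7])]
```

View pics/v8.png

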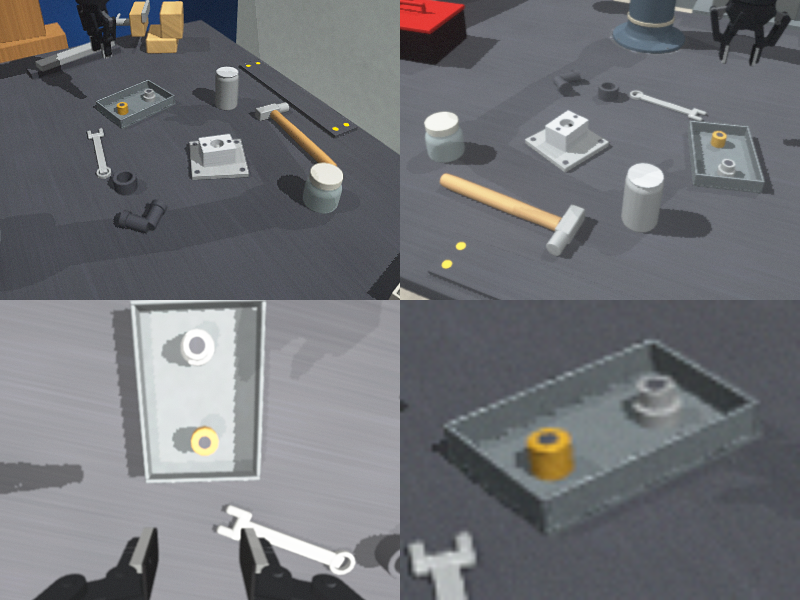

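The bush stands upright in the tray's empty half, bore up ((205,441) in the wrist crop). The housing is seated flat on the plate, and everything else is where it was.

```bash
python3 -c "
from h import *
print(manip.close_job())"
```

```text
the job is handed in; nothing more can be done
None
```

The bush is out of the housing and standing upright in the empty half of the grey tray, and the housing is still seated on the knock-out plate. I handed the job in at about 20 s of the 72 s allowed.

- **Finding the hole:** I lowered the housing over the measured pin position and the pin went straight into the hole, so no search was needed.
- **Pressing home:** I pressed until the housing stopped at the expected height (TCP at 37.3 mm), with about 14 N more on the tool than the hanging load.
- **Bush:** I lifted the bush clear and set it down until I felt the tray floor. I then backed off, released it and retreated.
- **Last pictures:** All three camera views agree. The bush is upright with its bore up, the housing is flat on the plate, the robot is touching nothing, and I saw no change in the other items.
- **Small disagreement:** With the bush gripped, the finger opening read about 25.5 mm for a 28 mm part. The pictures showed it held straight, and it came down at the expected height.

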